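# Pop the sample hatch of the bench analyser

### The job

Open the sample port of the bench analyser so that a vial can be loaded: with the fingertips press the front edge of the sample hatch (the wider of the two hatches) in to its stop just once and let it pop up. Draw back, and watch for a couple of seconds, touching nothing, that it stays open before you finish. Do not force it or press it again, leave the narrow lamp hatch shut and untouched, and do not pick up or disturb the things standing about.

Things in the scene. Friction and masses are not known exactly. Their poses are not given: they have to be found in the camera images.
- sample_hatch (a joint): hinge angle (rad) of the wide sample hatch: 0 latched shut (level), +0.60 popped open (its stop), -0.094 pressed in to its inner stop. Push-push latch: pressed in past -0.075 and let go, the spring opens it to 0.60 in about 0.5 s and it stays; pressed in again from there it latches shut. The hatch opens upward, hinged at the back.
- sample_press (a point): where to press, on top of the sample hatch: 18 mm behind the middle of its free front edge, 101 mm above the deck. The hatch is a grey flap 105 (front to hinge) x 60 (wide) x 6 mm with three low black ribs here; it gives at 3 to 4 N, releases 6.5 mm down, hard stop at 8.2 mm. Shut: point x points level to the hinge (away from the robot), y along the hinge, z up. Moves with the hatch.
- lamp_hatch (a joint): hinge angle (rad) of the narrow lamp hatch: 0 latched shut (level), +0.60 popped open (its stop), -0.094 pressed in to its inner stop. Push-push latch: pressed in past -0.075 and let go, the spring opens it to 0.60 in about 0.5 s and it stays; pressed in again from there it latches shut. Must stay shut.
- lamp_press (a point): point on top of the lamp hatch, a like flap (105 mm long, 6 mm thick, same height) but only 36 mm wide: 18 mm behind the middle of its free front edge, axes as for sample_press.
- sample_pin (a joint): sideways position (m) of the small steel pin of the sample hatch's latch, hidden under the hatch, not to be handled: 0 while latched, about +0.010 while the hatch is pressed in the first time, -0.003 once it stands open, below -0.010 when an open hatch is pressed in again.
- analyser: fixed analyser, base 243 (x) x 200 (y) mm, on levelling feet set 0 to 35 mm high; origin midway across, 135 mm behind its front, 20 mm below the deck's top, x to its back, y to its left. A white console 113 mm above the deck stands at x +52 to +108 mm. In front of it stand two equal white modules, 96 mm apart (centres at y +48 and -48 mm); which is left changes.
- sample_module: the fixed white module under the sample hatch, 130 (x) x 92 (y) mm, 85 mm tall; origin at the centre of its underside on the deck; its front faces its -x. The hinge line of the hatch lies at x = +52 mm, 95 mm above the origin.
- lamp_module: the fixed white module under the narrow lamp hatch, same sizes and axes as sample_module.
- vial_dark: bystander, loose: sample vial with a black cap, 25 mm wide, 55 mm tall, standing on the analyser's deck in front of the modules; origin at the centre of its underside. Leave it alone.
- vial_pale: bystander, loose: sample vial with a white cap, 25 mm wide, 55 mm tall, standing on the same deck; origin at the centre of its underside. Leave it alone.
- flask: bystander, loose: stoppered conical flask, 63 mm wide, 115 mm tall; origin at the centre of its underside. Leave it alone.
- dropper: bystander, loose: dropper bottle, 33 mm wide, 102 mm tall; origin at the centre of its underside. Leave it alone.
- strips: bystander, loose: small flat carton of test strips, 52 x 85 x 16 mm; origin at the centre of its underside. Leave it alone.
- weight: bystander, loose: brass 100 g weight with a knob, 26 mm wide, 42 mm tall; origin at the centre of its underside. Leave it alone.

How it is judged:
By the outcome, as a careful person would: the job done as asked, in the order asked, and still so for the second after the job is handed in, with the robot touching nothing.
It also fails if it takes over 32 s, if anything falls off the work surface, if the arm or the gripper's body presses on something with over 40 N, if the wrist force passes 120 N, or if a joint passes its speed limit or range.

### The arm

A 7-joint arm with a two-finger parallel gripper is mounted at the origin on the work surface; the furniture and walls round the work are solid. World frame = base frame: x ahead of the robot, y to its left, z up, the work surface at z = 0. Lengths are in m, angles in degrees, forces in N, time in s.
With the tool pointing down it reaches from about 0.4 to 0.875 m from the base axis. Payload 4.4 kg.
Tool frame: the origin (TCP) lies on the mounting face of the last link; the fingertips stand 173 mm ahead of it and the grasp point (between the pads) lies 155 mm ahead of it; z points along the fingers, y is the line along which they close (so a half turn about z gives the same grasp; the last joint's range is limited). The gripper opens to 85 mm and grips with 20 to 120 N. Pads are 22 mm wide; open, the fingers measure 114 mm over their backs; the gripper's body (76 mm by 85 mm) begins 54 mm behind the grasp point. The pads swing forward as they close: fully open they stand 13 mm farther back than shut.
Start: joints at [-69.316, 36.005, 2.206, 86.941, -1.547, 57.084, -1.146], TCP at [0.269, 0.592, 0.405] pointing down, gripper open.
Joint ranges: [-175.42, 175.42], [-21.48, 121.26], [-71.46, 75.88], [10.55, 141.38], [-63.04, 243.04], [13.31, 113.54], [-168.57, 168.57]. Speed limits (degrees/s): [147.25, 147.25, 180, 180, 180, 180, 180].

### API

Orientations are given as [roll, pitch, yaw] about the fixed x, y, z axes, in that order (R = Rz(yaw) Ry(pitch) Rx(roll)).
In Python, from cell import robot gives the robot as it stands.
- The arm moves only by the shell command python3 -m inch 'ROWS' [OPENING] [FORCE]. ROWS is JSON, a list of rows, each an object of numbers: "x", "y", "z": the shift along the tool's x, y, z in units of 0.03 m (1.0 is 0.03 m); "yaw": the turn about the tool's z in units of 5 degrees (1.0 is 5 degrees). In form: [{"x": .., "y": .., "z": .., "yaw": ..}, ...]. A call has 1 to 20 rows; each row shifts and turns the commanded pose from where the row before left it, along the tool's axes as they then stand; what a row does not reach is not made up. A row lasts 1/8 s, in which the tool goes at most 62.5 mm and 10.7 degrees, less where a joint would pass 70% of its speed; a pose out of reach is approached as far as the arm can. A call with a number of a shift or a turn outside -1 to 1 is refused whole. A call with a gripper value outside its range is refused whole. OPENING is the opening, from -1 (shut) to 1 (fully open), set as the call begins (- or left out, the last holds). The fingers move at their own pace and stop on an object; FORCE is the grip in N (left out, the last holds). Time passes only in rows, so rows that do not move let the fingers close. It gives the time, the measured TCP pose, the force, the opening and the grip force at its end, in the units of the state.
- robot.observe(): the state, without advancing time (a new reading comes with each control period).
- robot.read_camera(name): name is "side" or "top" or "wrist"; returns a dict with "color" (400x640x3 uint8, red, green, blue), "fx", "fy", "cx", "cy" (pixels), "R" (3x3) and "t" (3): a world point X has camera coordinates R X + t. Camera axes: x right, y down, z forward; pixel columns grow to the right and rows downward; lengths in m; the calibration is good to about 2 mm. A picture is of the moment at which its call begins. There is no depth.
- robot.hand_in(): hands the job in; it is judged then, once.
The state is a dict: "time": time; "joint_positions": joint angles; "dq": joint speeds; "tau": joint torques, N m; "ee_pos": TCP position; "tcp_rot": TCP orientation; "ft_force": force on the tool from outside, world axes, zero at the start; "moment": the same for the moment, N m; "width": finger opening in m; "grasp_force": force on a finger pad.
Only numpy, scipy, OpenCV 4.12 (cv2) and the standard library are available. Lean on these libraries where they do the work, as an engineer would, in place of code of your own. Each camera call takes 0.05 s, during which the arm holds its last target. There are 200 camera calls.

## Working session

There is one attempt and no reset: what is moved stays moved. The work goes in short steps, Python scripts to look and compute and a shell command to move; the robot and the scene stay as the last step left them, time stands still between calls to the robot, and variables do not carry over. Pictures are saved under pics/ and viewed, at most 10 in all, crops included, and the job is handed in when it is done.

```bash
mkdir -p pics
python3 - <<'E'
from cell import robot
import cv2, numpy as np, pickle
s=robot.observe(); print({k:np.round(v,3).tolist() for k,v in s.items()})
d={}
for n in ("side","top","wrist"):
    c=robot.read_camera(n); d[n]=c; cv2.imwrite(f"pics/{n}0.png",c["color"][:,:,::-1]); print(n,c["fx"],c["cx"],c["cy"],np.round(c["R"],3).tolist(),np.round(-c["R"].T@c["t"],3))
pickle.dump(d,open("cams0.pkl","wb"))
E
```

```text
{'time': 0.0, 'joint_positions': [-69.318, 36.059, 2.203, 86.997, -1.549, 57.083, -1.145], 'dq': [-0.03, -0.061, 0.025, -0.072, -0.044, 0.038, -0.001], 'tau': [-0.0, -56.339, 1.226, -19.345, 0.011, 0.01, 0.0], 'ee_pos': [0.269, 0.591, 0.404], 'tcp_rot': [-179.891, 0.0, 155.547], 'ft_force': [-0.005, -0.238, -0.108], 'moment': [0.02, -0.025, 0.007], 'grasp_force': 0.0, 'width': 0.086}
side 399.47055937671763 322.52823015448524 199.46481048294174 [[-0.978, -0.208, 0.019], [-0.132, 0.544, -0.828], [0.162, -0.813, -0.56]] [0.361 0.661 0.588]
top 391.94726927236167 314.6063043307783 194.77961888548512 [[-0.069, -0.998, -0.003], [-0.975, 0.068, -0.21], [0.21, -0.012, -0.978]] [ 0.287 -0.021  1.115]
wrist 280.8897214848789 319.14104877865867 200.52540348273607 [[0.414, 0.91, -0.003], [0.863, -0.391, 0.321], [0.291, -0.135, -0.947]] [0.195 0.624 0.371]
```

View pics/top0.png

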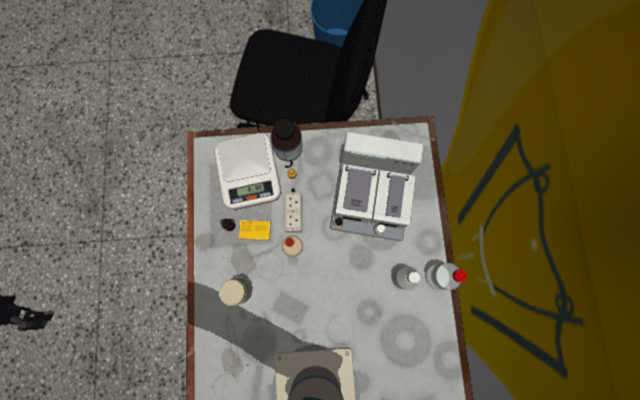

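View pics/side0.png

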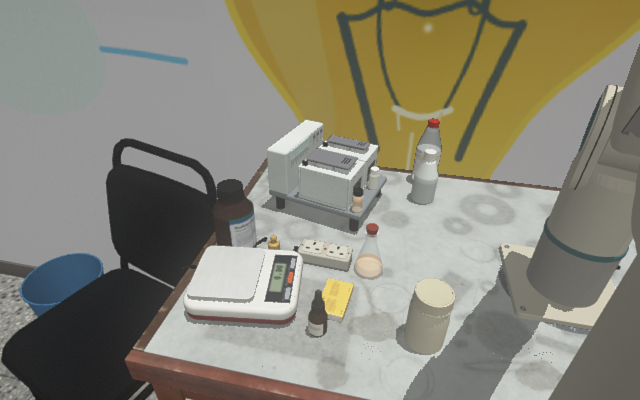

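The top view shows the analyser at about (378,190). The wide grey hatch is on its left side (358,190), which is +y, and the narrow one is at (397,197). The side view shows the wide hatch nearer the camera, at about (330,158). I'll enlarge both.

Run:
```python
import cv2,pickle,numpy as np
d=pickle.load(open("cams0.pkl","rb"))
a=d["top"]["color"][125:245,320:430,::-1]; b=d["side"]["color"][115:235,260:395,::-1]
a=cv2.resize(a,None,fx=5,fy=5,interpolation=cv2.INTER_CUBIC)[:, :]
b=cv2.resize(b,None,fx=5,fy=5,interpolation=cv2.INTER_CUBIC)
cv2.imwrite("pics/top_c.png",a);cv2.imwrite("pics/side_c.png",b)
```

```text
(no output)
```

View pics/top_c.png

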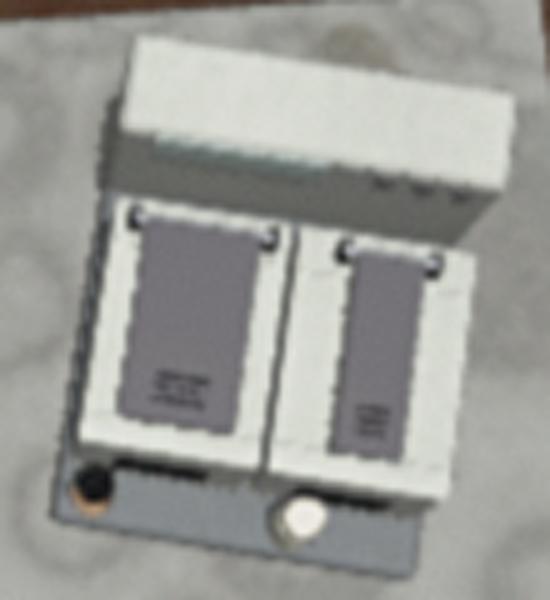

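View pics/side_c.png

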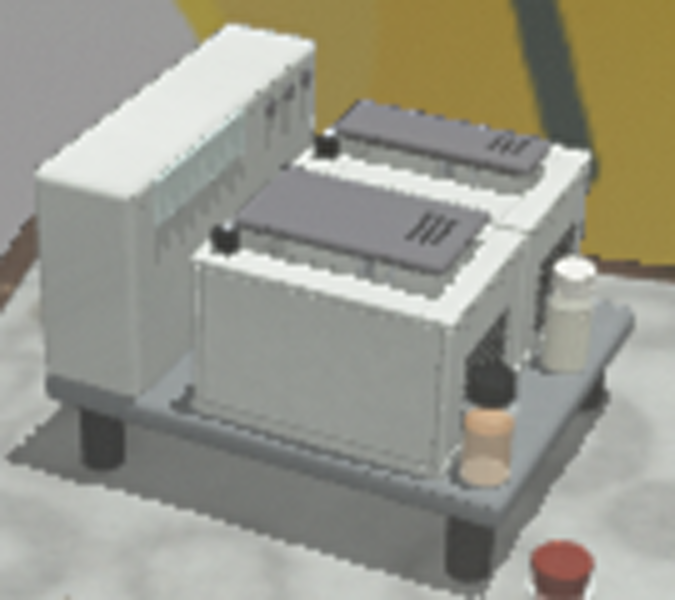

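In both crops the wide hatch is on the left module. Its corners in the top crop are about (118,415), (237,434), (257,238) and (140,222). In the side crop they are (445,270), (492,215), (290,170) and (237,222). The ribs mark the front end. The black vial stands in front of the left corner of that module. Next I'll triangulate.

```bash
cat > h.py <<'E'
import cv2,numpy as np
def P(c): return np.diag([1,1,1.])@np.array([[c["fx"],0,c["cx"]],[0,c["fy"],c["cy"]],[0,0,1]])@np.c_[c["R"],c["t"]]
def tri(c1,p1,c2,p2):
    X=cv2.triangulatePoints(P(c1),P(c2),np.float64(p1).T,np.float64(p2).T); return (X[:3]/X[3]).T
def plane(c,p,z):
    p=np.float64(p); r=np.c_[(p[:,0]-c["cx"])/c["fx"],(p[:,1]-c["cy"])/c["fy"],np.ones(len(p))]@c["R"]; o=-c["R"].T@c["t"]
    return o+r*((z-o[2])/r[:,2])[:,None]
def quad(c,seed,box):
    x0,y0,x1,y1=box; im=cv2.resize(c["color"][y0:y1,x0:x1],None,fx=5,fy=5,interpolation=cv2.INTER_CUBIC).astype(int)
    s=((np.array(seed)-[x0,y0])*5).astype(int); ref=np.median(im[s[1]-6:s[1]+7,s[0]-6:s[0]+7],axis=(0,1))
    m=(np.abs(im-ref).max(2)<30).astype(np.uint8); m=cv2.morphologyEx(m,cv2.MORPH_OPEN,np.ones((9,9)))
    l=cv2.connectedComponents(m)[1]; m=(l==l[s[1],s[0]]).astype(np.uint8)
    k=max(cv2.findContours(m,0,1)[0],key=cv2.contourArea); q=cv2.approxPolyN(k,4,ensure_convex=True).reshape(-1,2)
    return (q+.5)/5-.5+[x0,y0]
E
python3 - <<'E'
import pickle; from h import *
d=pickle.load(open("cams0.pkl","rb")); T,S=d["top"],d["side"]
f=lambda l,o:(np.array(l)+.5)/5-.5+o
t=f([(118,415),(237,434),(257,238),(140,222)],[320,125]); s=f([(445,270),(492,215),(290,170),(237,222)],[260,115])
X=tri(T,t,S,s); print(X.round(4)); print(np.linalg.norm(X-np.roll(X,-1,0),axis=1).round(4))
print("quad top",quad(T,(358,182),(320,125,430,245)).round(1).tolist(),"man",t.round(1).tolist())
print("quad side",quad(S,(328,157),(260,115,395,235)).round(1).tolist(),"man",s.round(1).tolist())
z=X[:,2].mean(); 
for c,p in((T,t),(S,s)): q=plane(c,p,z); print(q.round(4).tolist(),np.linalg.norm(q-np.roll(q,-1,0),axis=1).round(4))
# deck height: pixel pair of deck front-left corner (top) ; table points
E
```

```text
[[ 0.4559 -0.1007  0.1547]
 [ 0.4427 -0.159   0.1533]
 [ 0.5425 -0.1787  0.1544]
 [ 0.5544 -0.1201  0.1554]]
[0.0598 0.1017 0.0598 0.1004]
quad top [[372.0, 171.4], [366.2, 211.8], [342.2, 208.2], [348.0, 167.6]] man [[343.2, 207.6], [367.0, 211.4], [371.0, 172.2], [347.6, 169.0]]
quad side [[400.4, 160.8], [359.4, 218.0], [259.6, 188.6], [259.6, 98.0]] man [[348.6, 168.6], [358.0, 157.6], [317.6, 148.6], [307.0, 159.0]]
[[0.4558, -0.1007, 0.1545], [0.4421, -0.1588, 0.1545], [0.5418, -0.1787, 0.1545], [0.5543, -0.1202, 0.1545]] [0.0597 0.1016 0.0598 0.1005]
[[0.456, -0.1011, 0.1545], [0.4429, -0.157, 0.1545], [0.5431, -0.1788, 0.1545], [0.5552, -0.122, 0.1545]] [0.0574 0.1026 0.0581 0.1013]
```

Triangulated corners give 60 × 102 mm at z = 0.1545, and both views agree. That puts the deck at about 0.055, which fits the feet range. The hatch direction is −11.1° and the press point is about (0.467, −0.1335). The first move shuts the fingers, turns, raises and travels partway. I'll also check the tall brown bottle near the path.

```bash
python3 - <<'E'
import pickle; from h import *
d=pickle.load(open("cams0.pkl","rb")); T,S=d["top"],d["side"]
print(tri(T,[(286,130),(410,277)],S,[(231,187),(430,152)]).round(3))
E
python3 -m inch '[{"yaw":-0.9,"z":-0.5},{"yaw":-0.9,"z":-0.5},{"yaw":-0.88},{"x":-1,"y":-1},{"x":-1,"y":-1},{"x":-1,"y":-1},{"x":-1,"y":-1},{"x":-1,"y":-1},{"x":-1,"y":-1}]' -1 20
```

```text
[[ 0.673  0.031  0.154]
 [ 0.277 -0.249  0.144]]invalid input at $[0]: expected keys x, y, z, yaw
```

All the keys are required. The bottle tops out at 0.154, so it is clear of the path.

```bash
python3 -m inch '[{"x":0,"y":0,"yaw":-0.9,"z":-0.5},{"x":0,"y":0,"yaw":-0.9,"z":-0.5},{"x":0,"y":0,"z":0,"yaw":-0.88},{"x":-1,"y":-1,"z":0,"yaw":0},{"x":-1,"y":-1,"z":0,"yaw":0},{"x":-1,"y":-1,"z":0,"yaw":0},{"x":-1,"y":-1,"z":0,"yaw":0},{"x":-1,"y":-1,"z":0,"yaw":0},{"x":-1,"y":-1,"z":0,"yaw":0}]' -1 20
```

```text
time: 1.27
ee_pos: [0.4118, 0.3792, 0.4345]
tcp_rot: [-180.0, -0.0, 168.9]
ft_force: [0.2, 0.5, 0.7]
width: -0.0003
grasp_force: 0.0
```

```bash
python3 -m inch '[{"x":-1,"y":-1,"z":0,"yaw":0},{"x":-1,"y":-1,"z":0,"yaw":0},{"x":-1,"y":-1,"z":0,"yaw":0},{"x":-1,"y":-1,"z":0,"yaw":0},{"x":0,"y":-1,"z":0,"yaw":0},{"x":0,"y":-1,"z":0,"yaw":0},{"x":0,"y":-1,"z":0,"yaw":0},{"x":0,"y":-1,"z":0,"yaw":0},{"x":0,"y":-1,"z":0,"yaw":0},{"x":0,"y":-1,"z":0,"yaw":0},{"x":0,"y":-1,"z":0,"yaw":0},{"x":0,"y":-1,"z":0,"yaw":0},{"x":0,"y":-1,"z":0,"yaw":0},{"x":0,"y":-1,"z":0,"yaw":0},{"x":0,"y":-1,"z":0,"yaw":0},{"x":0,"y":-0.5,"z":0,"yaw":0},{"x":0,"y":0,"z":0,"yaw":0},{"x":0,"y":0,"z":0,"yaw":0}]'
python3 - <<'E'
from cell import robot
import cv2,pickle; from h import *
s=robot.observe(); p=np.array(s["ee_pos"]); print(p,s["time"])
c=robot.read_camera("wrist"); pickle.dump(c,open("w1.pkl","wb"))
K=np.array([[c["fx"],0,c["cx"]],[0,c["fy"],c["cy"]],[0,0,1]])
im=c["color"][:,:,::-1].copy()
F=np.array([[.4559,-.1007,.1547],[.4427,-.159,.1533],[.5425,-.1787,.1544],[.5544,-.1201,.1554],[.467,-.1335,.1545],[p[0],p[1],p[2]-.173]])
uv=cv2.projectPoints(F,cv2.Rodrigues(c["R"])[0],c["t"],K,None)[0].reshape(-1,2); print(uv.round(1).tolist())
for u in uv: cv2.drawMarker(im,tuple(int(v) for v in u.round()),(0,0,255),0,8,1)
cv2.imwrite("pics/w1.png",im)
E
```

```text
time: 3.52
ee_pos: [0.4401, -0.0977, 0.4346]
tcp_rot: [180.0, -0.0, 169.0]
ft_force: [0.3, 0.3, 0.2]
width: 0.0003
grasp_force: 0.0
[ 0.4401119  -0.09771084  0.43464729] 3.525
[[320.4, 214.4], [257.4, 212.0], [263.5, 301.9], [319.9, 303.0], [289.2, 230.8], [321.0, 257.3]]
```

View pics/w1.png

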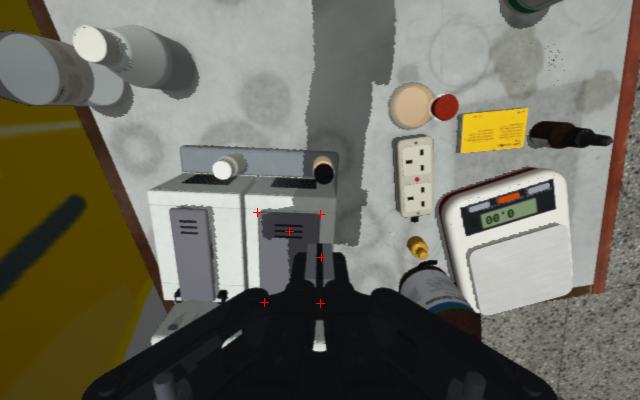

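The markers fall on the hatch's front corners (257,212) and (320,214) and on the ribs (289,231), and the fingertips are at (321,256), so the measurement holds. Next I move over the press point and down to about 10 mm above it.

```bash
python3 -m inch '[{"x":-0.55,"y":-0.5,"z":0,"yaw":0},{"x":-0.56,"y":-0.5,"z":0,"yaw":0},{"x":0,"y":0,"z":1,"yaw":0},{"x":0,"y":0,"z":1,"yaw":0},{"x":0,"y":0,"z":0.7,"yaw":0},{"x":0,"y":0,"z":0.4,"yaw":0},{"x":0,"y":0,"z":0.1,"yaw":0},{"x":0,"y":0,"z":0,"yaw":0},{"x":0,"y":0,"z":0,"yaw":0}]'
python3 - <<'E'
from cell import robot
import cv2
c=robot.read_camera("side")["color"][105:225,260:395,::-1]
cv2.imwrite("pics/s2.png",cv2.resize(c,None,fx=5,fy=5,interpolation=cv2.INTER_CUBIC))
E
```

```text
time: 4.7
ee_pos: [0.467, -0.1347, 0.3394]
tcp_rot: [-180.0, 0.1, 168.9]
ft_force: [-0.3, -0.9, 1.1]
width: 0.0001
grasp_force: 0.0
```

View pics/s2.png

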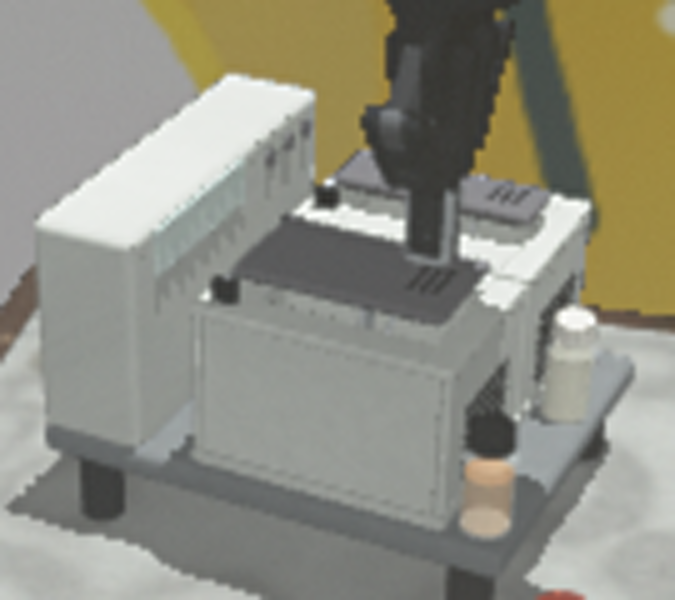

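The fingertips (430,255) hang just above the ribs (435,275), well inside the hatch. I'll descend slowly to find contact.

```bash
python3 -m inch '[{"x":0,"y":0,"z":0.1,"yaw":0},{"x":0,"y":0,"z":0.1,"yaw":0},{"x":0,"y":0,"z":0.05,"yaw":0},{"x":0,"y":0,"z":0.05,"yaw":0},{"x":0,"y":0,"z":0,"yaw":0}]'
```

```text
time: 5.38
ee_pos: [0.4667, -0.1347, 0.3296]
tcp_rot: [180.0, -0.0, 168.9]
ft_force: [-0.4, 0.2, -0.2]
width: -0.0003
grasp_force: 0.0
```

```bash
python3 -m inch '[{"x":0,"y":0,"z":0.05,"yaw":0},{"x":0,"y":0,"z":0.05,"yaw":0},{"x":0,"y":0,"z":0,"yaw":0}]'
```

```text
time: 5.75
ee_pos: [0.4666, -0.1346, 0.3267]
tcp_rot: [180.0, -0.0, 168.9]
ft_force: [-1.6, -0.3, 2.8]
width: 0.0001
grasp_force: 1.5
```

```bash
python3 -m inch '[{"x":0,"y":0,"z":0.07,"yaw":0},{"x":0,"y":0,"z":0.07,"yaw":0},{"x":0,"y":0,"z":0.05,"yaw":0},{"x":0,"y":0,"z":0,"yaw":0}]'
```

```text
time: 6.25
ee_pos: [0.4666, -0.1347, 0.3216]
tcp_rot: [180.0, -0.0, 168.9]
ft_force: [-3.5, 1.1, 11.4]
width: -0.0001
grasp_force: 5.9
```

```bash
python3 -m inch '[{"x":0,"y":0,"z":0.04,"yaw":0},{"x":0,"y":0,"z":0,"yaw":0}]'
```

```text
time: 6.5
ee_pos: [0.4665, -0.1347, 0.3214]
tcp_rot: [180.0, 0.0, 168.9]
ft_force: [-5.7, 1.6, 22.0]
width: -0.0001
grasp_force: 10.9
```

The force rises while z holds at 0.3214, which is 8.2 mm below first contact at 0.3296. That is the hard stop, so I retreat up and back in one go.

```bash
python3 -m inch '[{"x":0.1,"y":0,"z":-0.7,"yaw":0},{"x":0.7,"y":0,"z":-1,"yaw":0},{"x":1,"y":0,"z":-1,"yaw":0},{"x":0.8,"y":0,"z":-1,"yaw":0},{"x":0,"y":0,"z":-1,"yaw":0},{"x":0,"y":0,"z":-0.5,"yaw":0},{"x":0,"y":0,"z":0,"yaw":0}]'
python3 - <<'E'
from cell import robot
import cv2
c=robot.read_camera("side")["color"][85:205,260:395,::-1]
cv2.imwrite("pics/s3.png",cv2.resize(c,None,fx=5,fy=5,interpolation=cv2.INTER_CUBIC))
E
```

```text
time: 7.38
ee_pos: [0.3906, -0.1198, 0.4765]
tcp_rot: [-180.0, 0.2, 169.0]
ft_force: [0.3, 0.2, -0.3]
width: -0.0003
grasp_force: 0.0
```

View pics/s3.png

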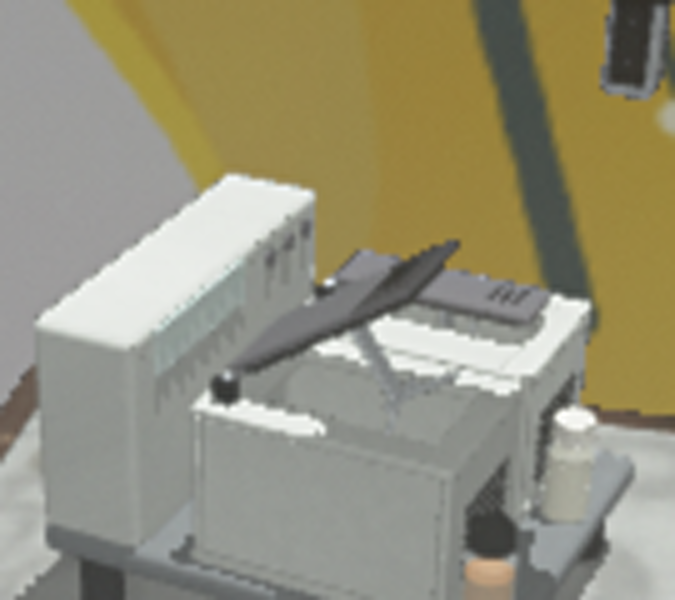

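The hatch stands open, with its front edge at (455,243). The lamp hatch is still level, the vials are in place, and the fingers are clear at (635,90). Now I watch for about 2.5 s without moving.

```bash
python3 -m inch '[{"x":0,"y":0,"z":0,"yaw":0},{"x":0,"y":0,"z":0,"yaw":0},{"x":0,"y":0,"z":0,"yaw":0},{"x":0,"y":0,"z":0,"yaw":0},{"x":0,"y":0,"z":0,"yaw":0},{"x":0,"y":0,"z":0,"yaw":0},{"x":0,"y":0,"z":0,"yaw":0},{"x":0,"y":0,"z":0,"yaw":0},{"x":0,"y":0,"z":0,"yaw":0},{"x":0,"y":0,"z":0,"yaw":0},{"x":0,"y":0,"z":0,"yaw":0},{"x":0,"y":0,"z":0,"yaw":0},{"x":0,"y":0,"z":0,"yaw":0},{"x":0,"y":0,"z":0,"yaw":0},{"x":0,"y":0,"z":0,"yaw":0},{"x":0,"y":0,"z":0,"yaw":0},{"x":0,"y":0,"z":0,"yaw":0},{"x":0,"y":0,"z":0,"yaw":0},{"x":0,"y":0,"z":0,"yaw":0},{"x":0,"y":0,"z":0,"yaw":0}]'
python3 - <<'E'
from cell import robot
import cv2
c=robot.read_camera("side")["color"][85:205,260:395,::-1]
cv2.imwrite("pics/s4.png",cv2.resize(c,None,fx=5,fy=5,interpolation=cv2.INTER_CUBIC))
E
```

```text
time: 9.93
ee_pos: [0.3902, -0.1197, 0.4758]
tcp_rot: [180.0, -0.0, 168.9]
ft_force: [0.6, 0.1, -0.4]
width: -0.0
grasp_force: 0.0
```

View pics/s4.png

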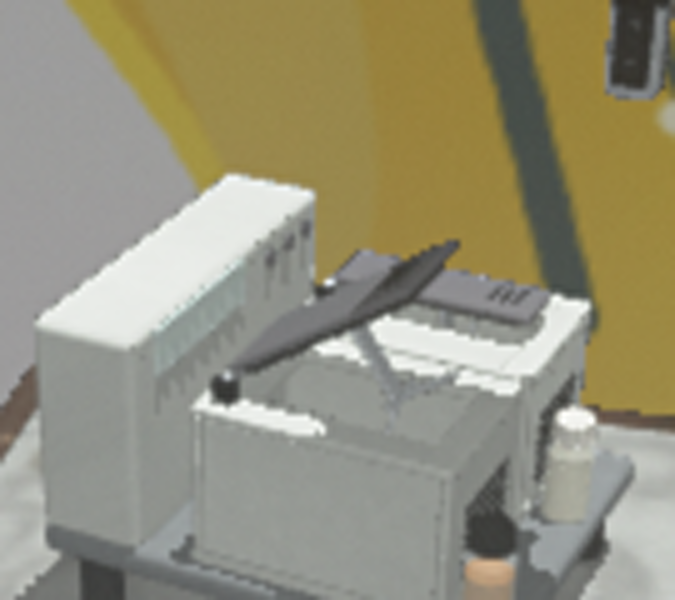

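After 2.5 s nothing has changed: the hatch edge is still at (455,243) and the lamp hatch is shut.

```bash
python3 -c "from cell import robot; print(robot.hand_in())"
```

```text
the job is handed in; nothing more can be done
None
```

I pressed the sample hatch once to its stop and it popped open; it stayed open for 2.5 s untouched, the lamp hatch is still shut, the robot touched nothing else, and the job is handed in.

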